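# Bring the scribed mark under the bench drill

## Robot

A 6-joint arm with a two-finger parallel gripper is mounted at the origin on the work surface. World frame = base frame: x ahead of the robot, y to its left, z up, the work surface at z = 0. Lengths are in m, angles in rad, forces in N, time in s.
With the tool pointing down it reaches from about 0.25 to 0.775 m from the base axis. Payload 4 kg.
Tool frame: the origin (TCP) lies between the finger pads; the fingertips stand 19 mm ahead of it and the grasp point (between the pads) is the TCP (robot.tip_reach is the y of the fingertips in the tool frame, in m); y points along the fingers, x is the direction in which the jaws open and shut, and the axes are right-handed (so a half turn about y gives the same grasp; the last joint's range is limited). The gripper opens to 94 mm and grips with 3 to 60 N. Pads are 16 mm wide; open, the fingers measure 119 mm over their backs; the gripper's body (75 mm by 177 mm) begins 78 mm behind the grasp point.
Start: joints at [1.181, 0.087, 1.371, -0, 1.684, -0.103], TCP at [0.156, 0.528, 0.225] pointing down, gripper open.
Joint ranges: [-3.1, 3.1], [-0.76, 2.03], [0.27, 2.55], [-1.08, 4.22], [0.17, 2.65], [-2.57, 2.57]. Speed limits (rad/s): [2.79, 2.79, 3.14, 3.14, 3.14, 3.14].

## Interface

Orientations are given as [roll, pitch, yaw] about the fixed x, y, z axes, in that order (R = Rz(yaw) Ry(pitch) Rx(roll)).
In Python, from bench import robot, imaging, order gives the robot as it stands.
- The arm moves only by the tool send_rows, never from a script. Its argument "moves" is text: rows parted by semicolons, each of 5 numbers parted by spaces: the gripper's target within -1 to 1 (shut at 1, half-way at 0, fully open at -1), then the shift along the tool's x, y, z in m, then the turn about the tool's y in degrees. In form: fingers tx ty tz roll; .... A call has exactly 10 rows; each row shifts and turns the commanded pose from where the row before left it, along the tool's axes as they then stand; what a row does not reach is not made up. A row lasts 1/12 s, in which the tool goes at most 41.7 mm and 7.16 degrees, less where a joint would pass 70% of its speed; a pose out of reach is approached as far as the arm can. A call with a gripper value outside its range is refused whole. The fingers move at their own pace and stop on an object; the grip force is fixed at half the most. Time passes only in rows, so rows that do not move let the fingers close, or fill a call up. It gives the time, the measured TCP pose, the force and the opening at its end, in the units of the state.
- robot.get_obs(): the state, without advancing time (a new reading comes with each control period).
- imaging.snapshot(name): name is "side" or "top" or "wrist"; returns a dict with "image" (400x640x3 uint8, red, green, blue), "mtx" (3x3 intrinsics, pixels), "R" (3x3) and "t" (3): a world point X has camera coordinates R X + t. Camera axes: x right, y down, z forward; pixel columns grow to the right and rows downward; lengths in m; the calibration is good to about 2 mm. A picture is of the moment at which its call begins. There is no depth.
- order.close_job(): hands the job in, once; it reports no verdict.
Trained networks look in a picture, given as the dict that the camera call returned (one of the last four; its "shot" number tells which), for a name from the list of things; names that differ only in an ending like _2 or _b are one class to them, and where a whole thing is asked for, a point or a joint stands for the part that bears it (a point fixed in the world has none). Each returns a list of dicts, best first, with "conf" (0 to 1); they miss things now and then, are a little off and sometimes report something else, mostly with a low value. They report only what shows in the picture. A call takes as long as a camera call. They do not tell look-alikes from the thing itself.
- imaging.recognise(picture, target): "centre" ([column, row] in pixels, amid what is visible of it).
- imaging.landmark_of(picture, target): "centre" ([column, row] in pixels: a listed point, or the origin of a listed thing).
The state is a dict: "time": time; "joint_positions": joint angles; "qvel": joint speeds; "joint_torque": joint torques, N m; "tool_pos": TCP position; "ee_rot": TCP orientation; "wrist_force": force on the tool from outside, world axes, zero at the start; "wrist_torque": the same for the moment, N m; "width": finger opening in m.
Only numpy, scipy, OpenCV 4.12 (cv2) and the standard library are available. Lean on these libraries where they do the work, as an engineer would, in place of code of your own. Each camera call takes 0.05 s, during which the arm holds its last target.

## Task

Press the latch cap beside the drill stand to release the clear guard, and let the guard spring all the way up by itself without touching it. Then slide the brass-faced work board along the stand's table, square against the side fence, until its scribed mark sits right under the drill tip, with the tip inside the scribed circle and close to its centre, and leave it lying there. Do not disturb the other things on the bench.

Things in the scene. Friction and masses are not known exactly. Their poses are not given: they have to be found in the camera images.
- stand: fixed bench drill stand: aluminium table, top 20 mm above the bench, grey column on its left side holding an upright black drill handpiece. Origin on the bench right below the drill tip; x points from the table's front edge to its far edge, y left (to the fence), z up. Table: x -240 to +130 mm, y -200 to +130 mm. Column: x -30 to +65, y +79 to +121 mm, z to 230 mm; arm from it to the handpiece 40 mm wide, from z 150 mm up
- drill_tip (a point): the pointed end of the drill bit, 44 mm above the bench: 24 mm above the stand's table and 6 mm above the top of the work board when that lies on the table. Above it a collet 20 mm across begins at 72 mm and the handpiece, 32 mm across, at 115 mm over the bench. Axes as the stand
- fence_face (a point): middle of the foot of the inner (right-hand) face of the steel guide fence, on the stand's table. The fence is a straight bar along the stand's x, 300 mm long (stand x -240 to +60 mm), 10 mm high, 15 mm thick; its inner face is 45 mm to the left of the drill tip. Axes as the stand
- latch_cap (a point): centre of the top of the latch's black push cap (34 x 30 mm, top 62 mm above the bench), right of the guard at stand x -50, y -155 mm. Pushed straight down it travels 10 mm against a spring (2 N at first, 6.3 N at the bottom); after about 5 mm (4 N) it lets go of the guard. It springs back when let go. Axes as the stand
- guard (a joint): angle of the sprung clear guard, rad. 0 = shut, latched: an upright panel, 142 mm wide, across the table 50 mm in front of the drill tip, lower edge 12 mm above the table: the board does not pass under it. Once unlatched it swings forward and up over the drill in about 2 s to its stop at 2.35 and stays. Hinge along the stand's y at stand x +50, z 160 mm; it sweeps a radius of 165 mm
- work_board: loose work board: pale hardwood, 120 mm long (x) x 90 mm wide (y) x 18 mm thick, about 0.3 kg, a thin brass sheet (104 x 70 mm) on its top. It lies on the front part of the stand's table, before the guard, mark end towards the drill. Origin at the centre of its underside; x points along its length to the mark end
- mark (a point): scribed mark on the work board's top: a dark circle 13 mm across where two scribed lines cross, 25 mm from the board's centre towards its mark end, on its middle line: 35 mm from the leading edge, 85 mm from the trailing edge, 45 mm from either side (which equals the distance from fence to drill tip). Axes as the board
- oil_can: small plain metal can, 36 mm across, 55 mm tall, standing on the right rear corner of the stand's table; leave it alone. Origin: centre of its underside
- mandrel: upright steel ring mandrel, foot 56 mm across, 160 mm tall; leave it alone. Origin: centre of its underside
- mallet: hammer lying on the bench, 200 mm long; leave it alone. Origin: under the middle of the tool
- bench_brush: brush lying on the bench, 170 mm long; leave it alone. Origin: under the middle of the tool
- pickle_pot: small white ceramic bowl, 70 mm across; leave it alone. Origin: centre of its underside
- polish_jar: amber glass jar, 60 mm across, 70 mm tall; leave it alone. Origin: centre of its underside
- filing_block: plain darker wooden block, 100 x 70 x 18 mm, without brass or mark; leave it alone. Origin: centre of its underside
Not all that is in view belongs to the job. Leave any blue, pink or red look-alike of the work_board alone.

How it is judged:
By the outcome, as a careful person would: the job done as asked, in the order asked, and still so for the second after the job is handed in, with the robot touching nothing.
It also fails if it takes over 72 s, if anything falls off the work surface, if the arm or the gripper's body presses on something with over 40 N, if the wrist force passes 120 N, or if a joint passes its speed limit or range.

## Working session

There is one attempt and no reset: what is moved stays moved. The work goes in short steps, Python scripts to look and compute and a tool call to move; the robot and the scene stay as the last step left them, time stands still between calls to the robot, and variables do not carry over. Pictures are saved under pics/ and viewed, and the job is handed in when it is done.

Besides the shell and the picture viewer there is one more tool, called after ">>>" by a JSON object that holds its "fn" and its "kwargs", one argument or row to a line. send_rows: Moves the arm, as the interface text tells. Its arguments: {"type":"object","properties":{"moves":{"type":"string"}},"required":["moves"]}

```bash
mkdir -p pics
cat > h.py <<'E'
from bench import robot, imaging, order
import numpy as np, cv2
def ray(p,uv):
    d=np.linalg.inv(p["mtx"])@np.array([uv[0],uv[1],1.]); R=np.array(p["R"]);t=np.array(p["t"])
    return -R.T@t, R.T@d
def atz(p,uv,z):
    o,d=ray(p,uv); return o+d*(z-o[2])/d[2]
def proj(p,X):
    c=np.array(p["R"])@np.array(X)+np.array(p["t"]); q=np.array(p["mtx"])@c; return q[:2]/q[2]
def tri(ps,uvs):
    A=np.zeros((3,3));b=np.zeros(3)
    for p,uv in zip(ps,uvs):
        o,d=ray(p,uv); d=d/np.linalg.norm(d); M=np.eye(3)-np.outer(d,d); A+=M;b+=M@o
    return np.linalg.solve(A,b)
def save(p,n): cv2.imwrite("pics/"+n+".png",cv2.cvtColor(np.asarray(p["image"]),cv2.COLOR_RGB2BGR))
E
python3 - <<'E'
from h import *
o=robot.get_obs(); print({k:np.round(v,3) for k,v in o.items()})
print(robot.tip_reach)
ps={}
for n in ("side","top","wrist"):
    p=imaging.snapshot(n); ps[n]=p; save(p,n+"0")
    print(n,np.round(ray(p,(320,200))[0],3))
    for t in ("drill_tip","fence_face","latch_cap","mark","stand","work_board","guard"):
        try: print(n,t,[(np.round(d["centre"],1).tolist(),round(d["conf"],2)) for d in imaging.landmark_of(p,t)[:3]])
        except Exception as e: print(n,t,e)
E
```

```text
{'time': np.float64(0.0), 'joint_positions': array([ 1.181,  0.088,  1.372,  0.   ,  1.684, -0.103]), 'qvel': array([-0.001,  0.002, -0.002,  0.   , -0.   , -0.002]), 'joint_torque': array([ 1.0000e-03, -3.4017e+01, -3.0243e+01,  7.2000e-02,  3.3000e-02,
       -0.0000e+00]), 'tool_pos': array([0.155, 0.527, 0.223]), 'ee_rot': array([-1.571,  0.002,  1.284]), 'wrist_force': array([-0.66 , -0.053,  0.203]), 'wrist_torque': array([ 0.013, -0.026,  0.016]), 'width': np.float64(0.094)}
0.019
side [ 0.449 -0.783  0.939]
side drill_tip [([376.2, 214.0], 0.85), ([227.7, 335.2], 0.44)]
side fence_face [([342.4, 208.4], 0.79)]
side latch_cap [([372.3, 255.0], 0.74)]
side mark [([226.4, 148.8], 0.92), ([253.3, 283.4], 0.92), ([333.0, 229.5], 0.89)]
side stand [([374.2, 224.3], 0.98), ([374.9, 214.2], 0.63)]
side work_board [([327.8, 239.3], 0.98), ([252.3, 187.8], 0.77), ([235.9, 155.2], 0.77)]
side guard it knows: bench_brush, drill_tip, fence_face, filing_block, latch_cap, mallet, mandrel, mark, oil_can, pickle_pot, polish_jar, stand, work_board
top [ 0.394 -0.01   1.422]
top drill_tip [([309.2, 158.5], 0.65)]
top fence_face [([298.4, 180.0], 0.59), ([211.2, 237.7], 0.22)]
top latch_cap [([353.2, 164.4], 0.68)]
top mark [([362.5, 255.6], 0.88), ([325.4, 191.4], 0.69), ([197.0, 282.6], 0.64)]
top stand [([327.2, 192.6], 0.52)]
top work_board [([254.0, 263.4], 0.9), ([201.9, 275.7], 0.89), ([323.8, 198.8], 0.82)]
top guard it knows: bench_brush, drill_tip, fence_face, filing_block, latch_cap, mallet, mandrel, mark, oil_can, pickle_pot, polish_jar, stand, work_board
wrist [0.084 0.549 0.385]
wrist drill_tip []
wrist fence_face []
wrist latch_cap []
wrist mark [([241.8, 253.0], 0.58)]
wrist stand []
wrist work_board [([252.7, 258.7], 0.74)]
wrist guard it knows: bench_brush, drill_tip, fence_face, filing_block, latch_cap, mallet, mandrel, mark, oil_can, pickle_pot, polish_jar, stand, work_board
```

View pics/side0.png

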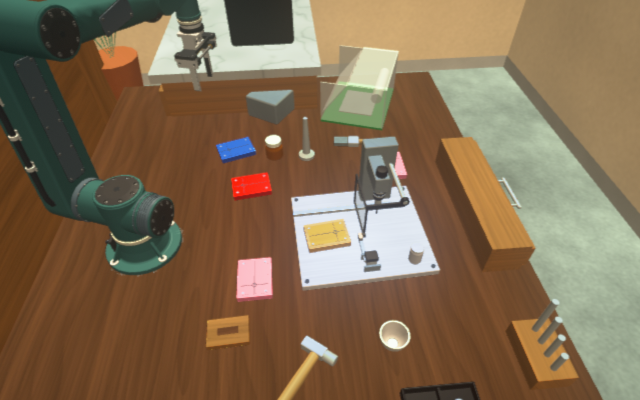

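View pics/top0.png

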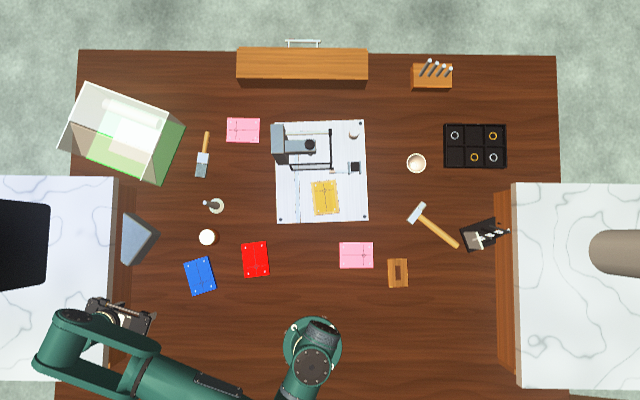

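View pics/wrist0.png

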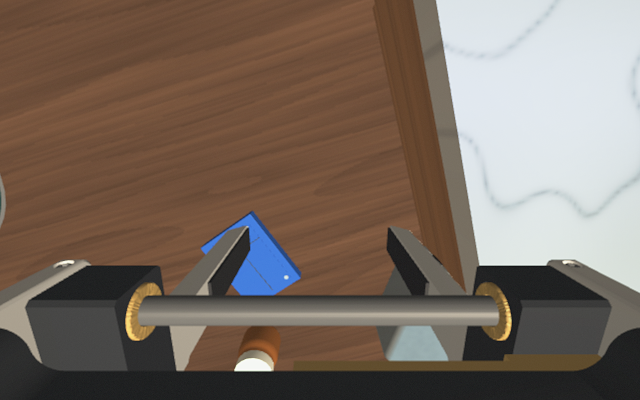

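Run:
```python
import cv2
a=cv2.imread("pics/top0.png")[105:235,260:385]; b=cv2.imread("pics/side0.png")[125:295,280:450]
cv2.imwrite("pics/topz.png",cv2.resize(a,None,fx=4.6,fy=4.6,interpolation=2)); cv2.imwrite("pics/sidez.png",cv2.resize(b,None,fx=3.5,fy=3.5,interpolation=2))
```

```text
(no output)
```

View pics/topz.png

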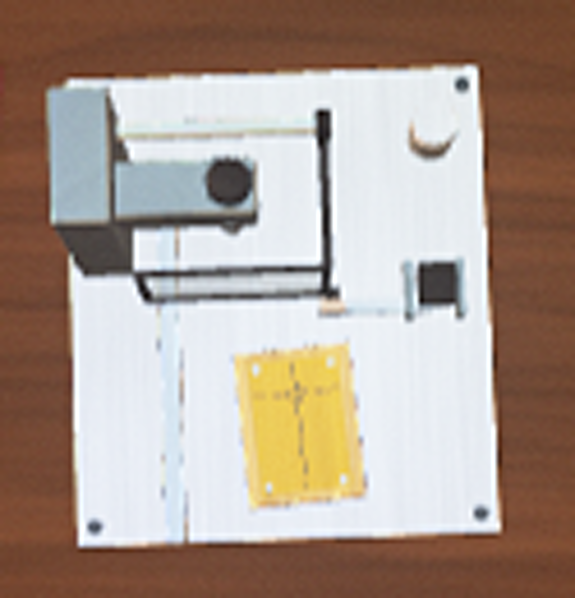

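View pics/sidez.png

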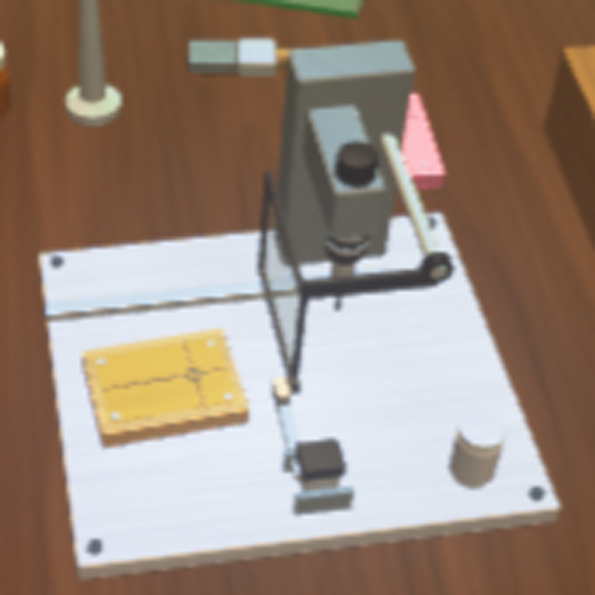

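```bash
cat >> h.py <<'E'
from scipy.optimize import least_squares
def fit(obs,x0):  # obs: list (pic, uv, local xyz, w)
    def f(q):
        c,s=np.cos(q[2]),np.sin(q[2]); r=[]
        for p,uv,L,w in obs:
            X=[q[0]+c*L[0]-s*L[1],q[1]+s*L[0]+c*L[1],L[2]]
            r+=list(w*(proj(p,X)-np.array(uv)))
        return np.array(r)
    s=least_squares(f,x0,loss="soft_l1"); return s.x,f(s.x).reshape(-1,2)
E
python3 - <<'E'
from h import *
T=imaging.snapshot("top");S=imaging.snapshot("side")
t=lambda x,y:(260+x/4.6-.4,105+y/4.6-.4); s=lambda x,y:(280+x/3.5-.4,125+y/3.5-.4)
z=.02
ob=[(T,t(78,547),(-.24,.13,z),1),(T,t(500,533),(-.24,-.2,z),1),(T,t(478,67),(.13,-.2,z),1),
(S,s(40,255),(-.24,.13,z),1),(S,s(79,568),(-.24,-.2,z),1),(S,s(558,508),(.13,-.2,z),1),(S,s(445,213),(.13,.13,z),1),
(S,(376.2,214),(0,0,.044),1),(S,(372.3,255),(-.05,-.155,.062),1),(T,(353.2,164.4),(-.05,-.155,.062),1)]
q,r=fit(ob,[.5,0,0]); print(np.round(q,4));print(np.round(r,1))
tz=.038
bo=[]
for p,f,c in ((T,t,[(235,356),(350,344),(367,493),(251,508)]),(S,s,[(84,352),(220,330),(246,404),(104,433)])):
    # order T: front... mark-left, mark-right, rear-right, rear-left
    L=[(.06,.045,tz),(.06,-.045,tz),(-.06,-.045,tz),(-.06,.045,tz)] if p is T else [(-.06,.045,tz),(.06,.045,tz),(.06,-.045,tz),(-.06,-.045,tz)]
    bo+=[(p,f(*u),l,1) for u,l in zip(c,L)]
bo+=[(T,(325.4,191.4),(.025,0,tz),1),(S,(333,229.5),(.025,0,tz),1)]
b,r=fit(bo,[.4,0,0]); print(np.round(b,4));print(np.round(r,1))
c,sn=np.cos(q[2]),np.sin(q[2]); d=b[:2]-q[:2]
print("board in stand",c*d[0]+sn*d[1],-sn*d[0]+c*d[1],np.degrees(b[2]-q[2]))
print("cap",q[:2]+np.array([[c,-sn],[sn,c]])@[-.05,-.155])
for n in ("mandrel","polish_jar","mallet","pickle_pot","oil_can"):
  for P in(T,S): 
    d=imaging.landmark_of(P,n)
    if d: print(n,np.round(atz(P,d[0]["centre"],.02 if n=="oil_can" else 0),3),d[0]["conf"])
E
```

```text
[0.6739 0.0177 0.0495]
[[-0.1 -0.3]
 [ 0.6 -0.5]
 [ 0.7 -0.5]
 [-0.  -0.7]
 [-0.2 -0.3]
 [ 1.4 -0. ]
 [-0.7 -0.5]
 [ 0.1 -0.2]
 [-0.6 -0.6]
 [ 1.9  1.4]]
[ 0.5217 -0.0354  0.1308]
[[-0.4  0.1]
 [-0.2 -0.3]
 [ 0.1  0.8]
 [ 0.   0.5]
 [-1.4 -0.5]
 [ 0.2 -1.2]
 [ 1.   1.3]
 [-1.   0.6]
 [-1.4 -1.1]
 [ 1.7  1.8]]
board in stand -0.1547034257964321 -0.0455006135356048 4.658611091780096
cap [ 0.6316589  -0.13959695]
mandrel [0.494 0.363 0.   ] 0.72
mandrel [0.478 0.362 0.   ] 0.83
polish_jar [0.381 0.375 0.   ] 0.7
polish_jar [0.375 0.376 0.   ] 0.83
mallet [ 0.419 -0.433  0.   ] 0.93
mallet [ 0.421 -0.442  0.   ] 0.7
pickle_pot [ 0.654 -0.369  0.   ] 0.86
pickle_pot [ 0.654 -0.351  0.   ] 0.79
oil_can [ 0.755 -0.131  0.02 ] 0.67
oil_can [ 0.754 -0.14   0.02 ] 0.72
```

>>> {"fn": "send_rows", "kwargs": {
  "moves": "1 -0.0192 0 -0.0159 0;1 -0.0192 0 -0.0159 0;1 -0.0192 0 -0.0159 0;1 -0.0192 0 -0.0159 0;1 -0.0192 0 -0.0159 0;1 -0.0192 0 -0.0159 0;1 -0.0192 0 -0.0159 0;1 -0.0192 0 -0.0159 0;1 -0.0192 0 -0.0159 0;1 -0.0192 0 -0.0159 0"
}}

```text
time: 2.48
tool_pos: [0.254, 0.2973, 0.2247]
ee_rot: [-1.571, -0.001, 1.284]
wrist_force: [0.1, -0.5, -0.3]
width: 0.0309
```

>>> {"fn": "send_rows", "kwargs": {
  "moves": "1 -0.0192 0 -0.0159 0;1 -0.0192 0 -0.0159 0;1 -0.0192 0 -0.0159 0;1 -0.0192 0 -0.0159 0;1 -0.0192 0 -0.0159 0;1 -0.0192 0 -0.0159 0;1 -0.0192 0 -0.0159 0;1 -0.0192 0 -0.0159 0;1 -0.0192 0 -0.0159 0;1 -0.0192 0 -0.0159 0"
}}

```text
time: 3.32
tool_pos: [0.3522, 0.0681, 0.2247]
ee_rot: [-1.572, -0.0, 1.284]
wrist_force: [1.0, 0.1, -0.6]
width: 0.0003
```

>>> {"fn": "send_rows", "kwargs": {
  "moves": "1 -0.0192 0 -0.0159 0;1 -0.0192 0 -0.0159 0;1 -0.0192 0 -0.0159 0;1 -0.0192 0 -0.0159 0;1 -0.0192 0 -0.0159 0;1 -0.0192 0 -0.0159 0;1 -0.0192 0 -0.0159 0;1 -0.0192 0 -0.0159 0;1 -0.0192 0 -0.0159 0;1 -0.0192 0 -0.0159 0"
}}

```text
time: 4.15
tool_pos: [0.4505, -0.1611, 0.2246]
ee_rot: [-1.571, -0.0, 1.284]
wrist_force: [-0.4, 0.5, 0.7]
width: 0.0004
```

>>> {"fn": "send_rows", "kwargs": {
  "moves": "1 0 0 0 7;1 0 0 0 7;1 0 0 0 7;1 0 0 0 7;1 0 0 0 7;1 0 0 0 7;1 0 0 0 7;1 0 0 0 7;1 0 0 0 7;1 0 0 0 7"
}}

```text
time: 4.98
tool_pos: [0.4502, -0.1599, 0.2245]
ee_rot: [-1.571, -0.0, 0.056]
wrist_force: [0.2, -0.1, 0.2]
width: 0.0006
```

>>> {"fn": "send_rows", "kwargs": {
  "moves": "1 0 0 0 7;1 0 0 0 7;1 0 0 0 7;1 0 0 0 7;1 0 0 0 7;1 0 0 0 7;1 0 0 0 7;1 0 0 0 7;1 0 0 0 7;1 0 0 0 7"
}}

```text
time: 5.82
tool_pos: [0.4502, -0.1598, 0.2245]
ee_rot: [-1.571, -0.0, -1.165]
wrist_force: [0.4, -0.2, 0.8]
width: 0.0003
```

Run:
```python
from h import *
p=imaging.snapshot("wrist"); save(p,"w1"); print(ray(p,(0,0))[0], np.array(p["R"])[2])
for t in ("drill_tip","fence_face","latch_cap","mark","work_board"):
    print(t,[(np.round(d["centre"],1).tolist(),round(d["conf"],2)) for d in imaging.landmark_of(p,t)[:3]])
q=[.6739,.0177,.0495];c,s=np.cos(q[2]),np.sin(q[2])
for n,L in (("tip",(0,0,.044)),("cap",(-.05,-.155,.062))): print(n,proj(p,[q[0]+c*L[0]-s*L[1],q[1]+s*L[0]+c*L[1],L[2]]))
```

```text
[ 0.51710519 -0.1300418   0.38496563] [-0.23284885 -0.0995455  -0.96740483]
drill_tip []
fence_face [([186.0, 9.3], 0.92)]
latch_cap [([372.3, 27.0], 0.76)]
mark [([247.3, 66.0], 0.71), ([19.6, 197.0], 0.69), ([290.9, 271.2], 0.59)]
work_board [([31.0, 172.9], 0.9), ([249.9, 92.9], 0.89), ([275.1, 258.7], 0.63)]
tip [244.24129802 -83.02723506]
cap [371.13092154  25.06417701]
```

View pics/w1.png

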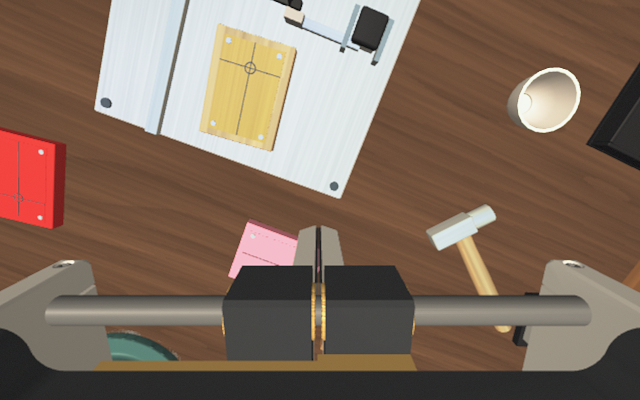

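Run:
```python
from h import *
p=imaging.snapshot("wrist"); 
z=.02; q,r=fit([(p,(95.5,109),(-.24,.13,z),1),(p,(340.5,198),(-.24,-.2,z),1),(p,(371,26.5),(-.05,-.155,.062),1)],[.67,.017,.05]);print(q,r)
tz=.038
b,r=fit([(p,(219.5,24),(.06,.045,tz),1),(p,(297,48.5),(.06,-.045,tz),1),(p,(272,151),(-.06,-.045,tz),1),(p,(200,131),(-.06,.045,tz),1),(p,(250.5,68),(.025,0,tz),1)],[.52,-.03,.13]);print(b,r)
c,s=np.cos(q[2]),np.sin(q[2]); d=b[:2]-q[:2]
print("board in stand",c*d[0]+s*d[1],-s*d[0]+c*d[1],np.degrees(b[2]-q[2]))
print("cap",q[:2]+np.array([[c,-s],[s,c]])@[-.05,-.155])
```

```text
[0.67172755 0.0187793  0.05853551] [[-2.04480674  0.16542941]
 [ 0.33967055  1.21654566]
 [ 0.57018817 -0.53658409]]
[ 0.52081747 -0.03702639  0.13532746] [[-1.21197688 -1.06310085]
 [ 0.52367265 -0.53549622]
 [ 0.18318424  1.15144261]
 [-0.641656    0.22130683]
 [ 0.90787713  0.56274556]]
board in stand -0.15391636048813306 -0.04688155027845102 4.399854464597033
cap [ 0.63088101 -0.13888034]
```

>>> {"fn": "send_rows", "kwargs": {
  "moves": "1 0 0 0 7;1 0 0 0 7;1 0 0 0 7;1 0 0 0 7;1 0 0 0 7;1 0 0 0 7;1 0 0 0 7;1 0 0 0 7;1 0 0 0 7;1 0 0 0 7"
}}

```text
time: 7.0
tool_pos: [0.4502, -0.1598, 0.2245]
ee_rot: [-1.571, 0.0, -2.386]
wrist_force: [0.0, -0.5, 1.0]
width: 0.0003
```

>>> {"fn": "send_rows", "kwargs": {
  "moves": "1 0 0 0 5;1 0 0 0 5;1 0 0 0 5;1 0 0 0 0;1 0 0 0 0;1 0 0 0 0;1 0 0 0 0;1 0 0 0 0;1 0 0 0 0;1 0 0 0 0"
}}

```text
time: 7.83
tool_pos: [0.4502, -0.1599, 0.2244]
ee_rot: [-1.571, 0.0, -2.643]
wrist_force: [0.1, -0.2, 0.1]
width: 0.0005
```

>>> {"fn": "send_rows", "kwargs": {
  "moves": "1 -0.0169 0.01 0.0068 0;1 -0.0169 0.01 0.0068 0;1 -0.0169 0.01 0.0068 0;1 -0.0169 0.01 0.0068 0;1 -0.0169 0.01 0.0068 0;1 -0.0169 0.01 0.0068 0;1 -0.0169 0.01 0.0068 0;1 -0.0169 0.01 0.0068 0;1 -0.0169 0.01 0.0068 0;1 -0.0169 0.01 0.0068 0"
}}

```text
time: 8.67
tool_pos: [0.632, -0.1386, 0.1237]
ee_rot: [-1.571, -0.0, -2.643]
wrist_force: [-0.2, -0.5, -0.3]
width: 0.0007
```

Run:
```python
from h import *
o=robot.get_obs();print(o["tool_pos"],o["ee_rot"],o["joint_positions"])
p=imaging.snapshot("side"); save(p,"s2"); 
im=cv2.imread("pics/s2.png")[80:300,260:460]; cv2.imwrite("pics/s2z.png",cv2.resize(im,None,fx=2.7,fy=2.7,interpolation=2))
print(imaging.landmark_of(p,"latch_cap")[:2], proj(p,[.631,-.139,.062]))
```

```text
[ 0.63197504 -0.13858628  0.12369612] [-1.57108709e+00 -1.99527304e-04 -2.64258668e+00] [-3.03497573e-01  3.38926190e-01  1.27211272e+00  5.86232568e-05
  1.53090149e+00  2.33908679e+00]
[{'centre': [374.1, 253.8], 'conf': 0.47}] [371.363009   254.22554156]
```

View pics/s2z.png

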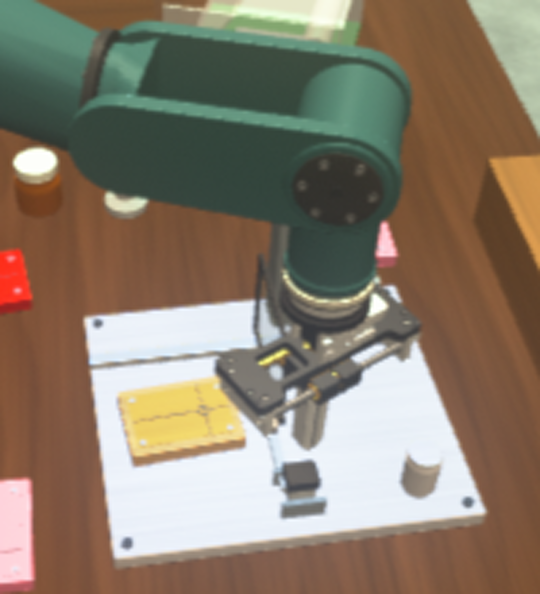

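Run:
```python
from h import *
p=imaging.snapshot("side")
def aty(uv,y):
    o,d=ray(p,uv); return o+d*(y-o[1])/d[1]
for y in (-.14,-.2,-.24):
  print(y,[np.round(aty((260+u/2.7,80+v/2.7),y),3) for u,v in ((338,185),(335,235),(395,185),(85,155),(180,210))])
t=imaging.snapshot("top"); save(t,"t2")
im=cv2.imread("pics/t2.png")[100:300,240:400]; cv2.imwrite("pics/t2z.png",cv2.resize(im,None,fx=3,fy=3,interpolation=2))
```

```text
-0.14 [array([ 0.63 , -0.14 ,  0.414]), array([ 0.633, -0.14 ,  0.365]), array([ 0.674, -0.14 ,  0.411]), array([ 0.445, -0.14 ,  0.456]), array([ 0.512, -0.14 ,  0.4  ])]
-0.2 [array([ 0.614, -0.2  ,  0.463]), array([ 0.616, -0.2  ,  0.418]), array([ 0.653, -0.2  ,  0.46 ]), array([ 0.445, -0.2  ,  0.501]), array([ 0.507, -0.2  ,  0.45 ])]
-0.24 [array([ 0.602, -0.24 ,  0.496]), array([ 0.605, -0.24 ,  0.454]), array([ 0.639, -0.24 ,  0.493]), array([ 0.446, -0.24 ,  0.531]), array([ 0.503, -0.24 ,  0.484])]
```

View pics/t2z.png

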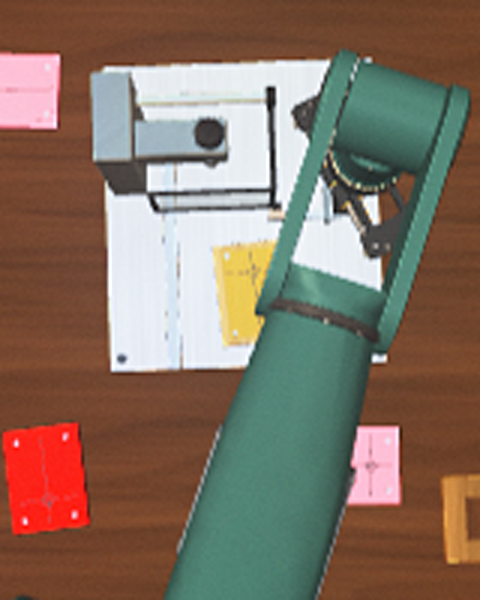

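>>> {"fn": "send_rows", "kwargs": {
  "moves": "1 -0.0005 0.009 -0.0005 0;1 0 0.009 0 0;1 0 0.009 0 0;1 0 0.006 0 0;1 0 0.005 0 0;1 0 0.004 0 0;1 0 0.003 0 0;1 0 0.003 0 0;1 0 0.003 0 0;1 0 0 0 0"
}}

```text
time: 9.7
tool_pos: [0.6311, -0.1381, 0.0736]
ee_rot: [-1.571, -0.0, -2.643]
wrist_force: [-3.0, 0.5, 5.6]
width: 0.0006
```

>>> {"fn": "send_rows", "kwargs": {
  "moves": "1 0 -0.003 0 0;1 0 -0.005 0 0;1 0 -0.006 0 0;1 0 -0.006 0 0;1 0 -0.006 0 0;1 0 -0.006 0 0;1 0 0 0 0;1 0 0 0 0;1 0 0 0 0;1 0 0 0 0"
}}

```text
time: 10.53
tool_pos: [0.631, -0.138, 0.1049]
ee_rot: [-1.572, -0.001, -2.643]
wrist_force: [-0.1, -0.0, 0.2]
width: 0.0001
```

>>> {"fn": "send_rows", "kwargs": {
  "moves": "1 0 0 0 0;1 0 0 0 0;1 0 0 0 0;1 0 0 0 0;1 0 0 0 0;1 0 0 0 0;1 0 0 0 0;1 0 0 0 0;1 0 0 0 0;1 0 0 0 0"
}}

```text
time: 11.37
tool_pos: [0.6313, -0.1381, 0.1055]
ee_rot: [-1.571, 0.0, -2.643]
wrist_force: [-0.1, -0.3, 0.4]
width: 0.0005
```

Run:
```python
from h import *
p=imaging.snapshot("side"); save(p,"s3"); 
im=cv2.imread("pics/s3.png")[80:300,260:460]; cv2.imwrite("pics/s3z.png",cv2.resize(im,None,fx=2.7,fy=2.7,interpolation=2))
```

```text
(no output)
```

View pics/s3z.png

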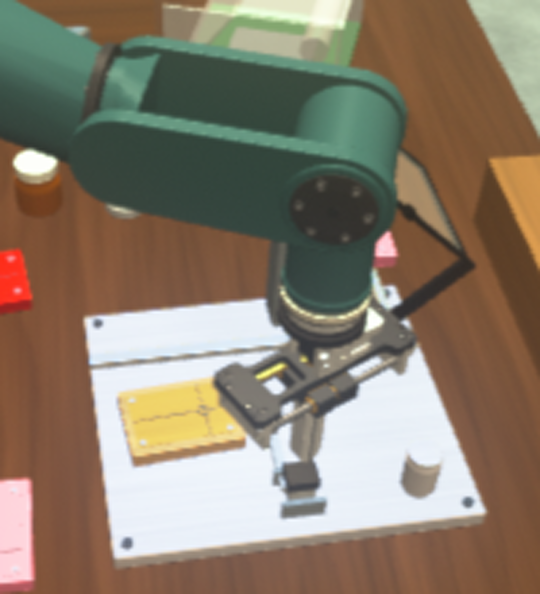

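>>> {"fn": "send_rows", "kwargs": {
  "moves": "1 0 -0.0095 0 0;1 0.0123 -0.0095 -0.0042 0;1 0.0123 -0.0095 -0.0042 0;1 0.0123 -0.0095 -0.0042 0;1 0.0123 -0.0095 -0.0042 0;1 0.0123 -0.0095 -0.0042 0;1 0.0123 -0.0095 -0.0042 0;1 0.0123 -0.0095 -0.0042 0;1 0.0123 -0.0095 -0.0042 0;1 0.0123 -0.0095 -0.0042 0"
}}

```text
time: 12.25
tool_pos: [0.5155, -0.1579, 0.2019]
ee_rot: [-1.57, 0.001, -2.643]
wrist_force: [0.6, -0.3, 0.8]
width: 0.0005
```

>>> {"fn": "send_rows", "kwargs": {
  "moves": "0 0 0 0 -7;0 0 0 0 -7;0 0 0 0 -7;0 0 0 0 -7;0 0 0 0 -7;0 0 0 0 -7;0 0 0 0 -7;0 0 0 0 -7;0 0 0 0 -7;0 0 0 0 -7"
}}

```text
time: 13.08
tool_pos: [0.5161, -0.1579, 0.2015]
ee_rot: [-1.57, -0.001, -1.415]
wrist_force: [-0.1, 0.1, 1.0]
width: 0.047
```

>>> {"fn": "send_rows", "kwargs": {
  "moves": "0 0 0 0 -7;0 0 0 0 -7;0 0 0 0 -7;0 0 0 0 -7;0 0 0 0 -7;0 0 0 0 -7;0 0 0 0 -7;0 0 0 0 -7;0 0 0 0 -7;0 0 0 0 -7"
}}

```text
time: 13.92
tool_pos: [0.5161, -0.1579, 0.2014]
ee_rot: [-1.571, -0.001, -0.193]
wrist_force: [-0.3, 0.1, -0.5]
width: 0.0469
```

>>> {"fn": "send_rows", "kwargs": {
  "moves": "0 0 0 0 -7;0 0 0 0 -7;0 0 0 0 -0.5;0 0 0 0 0;0 0 0 0 0;0 0 0 0 0;0 0 0 0 0;0 0 0 0 0;0 0 0 0 0;0 0 0 0 0"
}}

```text
time: 14.75
tool_pos: [0.516, -0.1578, 0.2004]
ee_rot: [-1.571, 0.0, 0.053]
wrist_force: [-0.2, -0.3, -0.4]
width: 0.0467
```

Run:
```python
from h import *
p=imaging.snapshot("wrist"); save(p,"w4"); s=imaging.snapshot("side");save(s,"s4")
print([(np.round(d["centre"],1).tolist(),round(d["conf"],2)) for t in ("mark","fence_face","drill_tip","latch_cap") for d in imaging.landmark_of(p,t)])
for L in ((-.24,.13,.02),(-.24,-.2,.02),(-.09,.045,.02),(0,0,.044)):
  c,sn=np.cos(.054),np.sin(.054); print(L,proj(p,[.6725+c*L[0]-sn*L[1],.018+sn*L[0]+c*L[1],L[2]]))
```

```text
[([352.3, 78.0], 0.7), ([161.3, 193.5], 0.59), ([481.2, 31.9], 0.57), ([425.3, 188.7], 0.83)]
(-0.24, 0.13, 0.02) [ 242.68919889 -108.30426393]
(-0.24, -0.2, 0.02) [260.00273024 214.68355601]
(-0.09, 0.045, 0.02) [390.60117326  -7.49074256]
(0, 0, 0.044) [482.67090338  32.98769836]
```

View pics/w4.png

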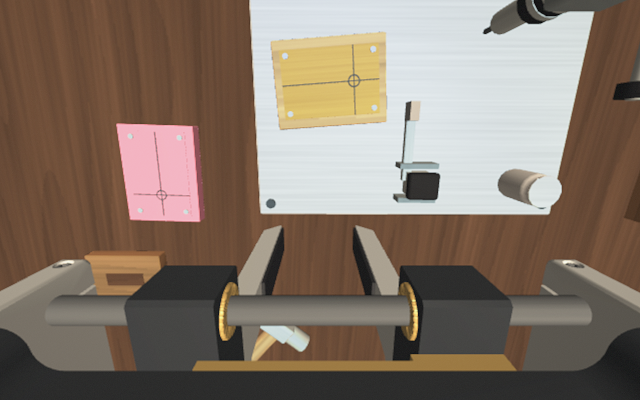

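View pics/s4.png

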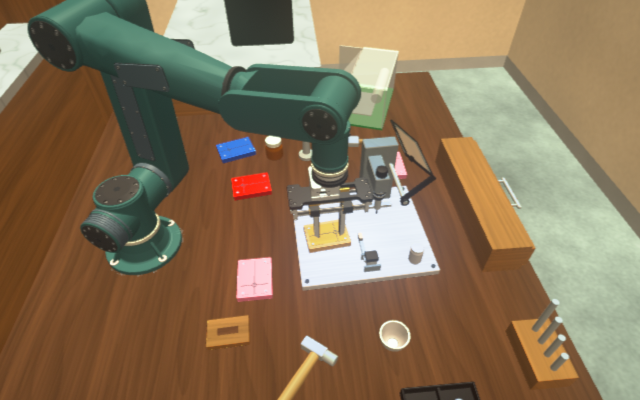

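>>> {"fn": "send_rows", "kwargs": {
  "moves": "0 0.0011 0.0154 0.0027 0;0 0.0011 0.0154 0.0027 0;0 0.0011 0.0154 0.0027 0;0 0.0011 0.0154 0.0027 0;0 0.0011 0.0154 0.0027 0;0 0.0011 0.0154 0.0027 0;0 0.0011 0.0154 0.0027 0;0 0.0011 0.0154 0.0027 0;0 0.0011 0.0154 0.0027 0;0 0.0011 0.0154 0.0027 0"
}}

```text
time: 15.88
tool_pos: [0.5257, -0.1301, 0.0458]
ee_rot: [-1.571, -0.0, 0.053]
wrist_force: [-0.2, -0.1, 0.1]
width: 0.047
```

>>> {"fn": "send_rows", "kwargs": {
  "moves": "0 0 0 0.004 0;0 0 0 0.004 0;0 0 0 0.004 0;0 0 0 0.004 0;0 0 0 0.004 0;0 0 0 0.004 0;0 0 0 0.004 0;0 0 0 0.004 0;0 0 0 0.004 0;0 0 0 0.004 0"
}}

```text
time: 16.72
tool_pos: [0.5233, -0.0905, 0.0466]
ee_rot: [-1.572, 0.0, 0.054]
wrist_force: [-0.6, -2.5, 0.2]
width: 0.0468
```

Run:
```python
from h import *
o=robot.get_obs();print(o["tool_pos"],o["ee_rot"])
p=imaging.snapshot("wrist"); save(p,"w5")
```

```text
[ 0.52328452 -0.09050084  0.04661631] [-1.57211447e+00  2.77665588e-04  5.38470400e-02]
```

View pics/w5.png

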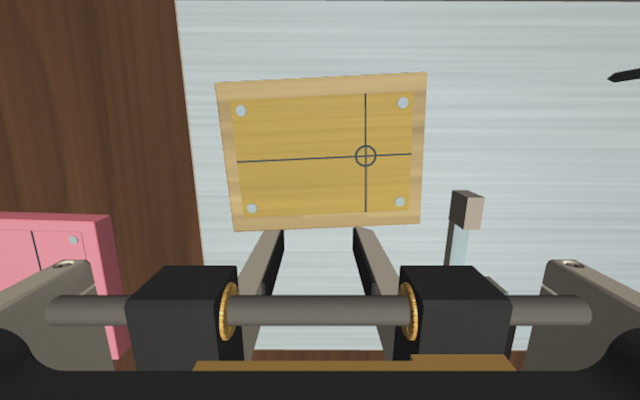

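>>> {"fn": "send_rows", "kwargs": {
  "moves": "0 0 0 0.004 0;0 0 0 0.004 0;0 0 0 0.004 0;0 0 0 0.004 0;0 0 0 0.004 0;0 0 0 0.004 0;0 0 0 0.004 0;0 0 0 0.004 0;0 0 0 0.004 0;0 0 0 0.004 0"
}}

```text
time: 17.6
tool_pos: [0.5213, -0.05, 0.0466]
ee_rot: [-1.571, -0.0, 0.054]
wrist_force: [0.9, -2.1, 1.2]
width: 0.0469
```

Run:
```python
from h import *
o=robot.get_obs();print(o["tool_pos"],o["ee_rot"])
p=imaging.snapshot("wrist"); save(p,"w6")
```

```text
[ 0.52134153 -0.0500157   0.04658442] [-1.57086255e+00 -2.78337159e-04  5.35502710e-02]
```

View pics/w6.png

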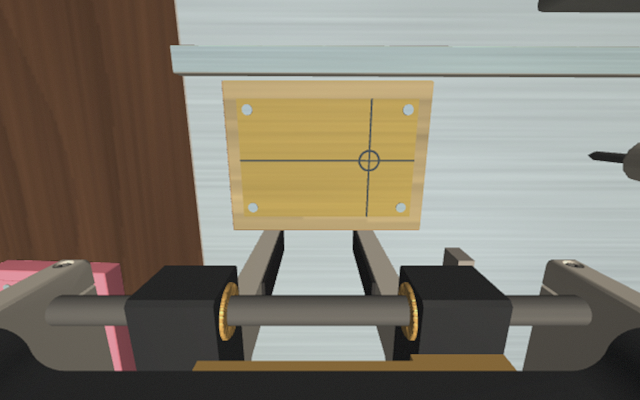

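>>> {"fn": "send_rows", "kwargs": {
  "moves": "0 0 0 0.002 0;0 0 0 0.001 0;0 0 0 0.0005 0;0 0 0 0.0005 0;0 0 0 0.0005 0;0 0 0 0.0005 0;0 0 0 0 0;0 0 0 0 0;0 0 0 0 0;0 0 0 0 0"
}}

```text
time: 18.48
tool_pos: [0.5211, -0.0456, 0.0465]
ee_rot: [-1.571, -0.0, 0.053]
wrist_force: [0.5, -3.9, 2.1]
width: 0.0469
```

>>> {"fn": "send_rows", "kwargs": {
  "moves": "0 0 0 0.0005 0;0 0 0 0.0005 0;0 0 0 0.0005 0;0 0 0 0 0;0 0 0 0 0;0 0 0 0 0;0 0 0 0 0;0 0 0 0 0;0 0 0 0 0;0 0 0 0 0"
}}

```text
time: 19.32
tool_pos: [0.5208, -0.0455, 0.0465]
ee_rot: [-1.574, 0.0, 0.053]
wrist_force: [-0.7, -6.8, 1.0]
width: 0.0468
```

Run:
```python
from h import *
o=robot.get_obs();print(o["tool_pos"],o["wrist_force"])
p=imaging.snapshot("wrist"); save(p,"w7")
im=cv2.imread("pics/w7.png")[20:260,160:480]; cv2.imwrite("pics/w7z.png",cv2.resize(im,None,fx=2.4,fy=2.4,interpolation=2))
```

```text
[ 0.52084397 -0.04546257  0.04654322] [-0.74806447 -6.75471375  1.02191018]
```

View pics/w7z.png

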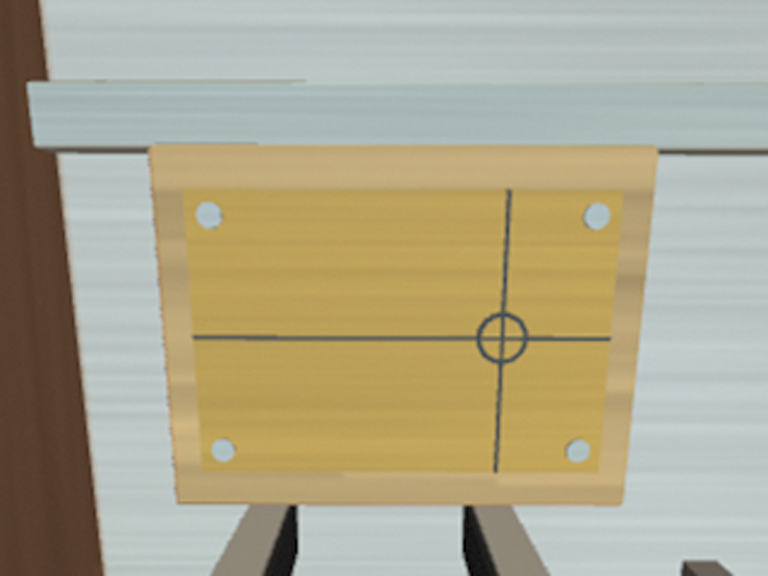

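Run:
```python
from h import *
p=imaging.snapshot("wrist"); save(p,"w8")
for t,z in (("mark",.038),("drill_tip",.044)):
  d=imaging.landmark_of(p,t); print(t,[(np.round(e["centre"],1),round(e["conf"],2),np.round(atz(p,e["centre"],z),4)) for e in d])
print(atz(p,(160+502/2.4,20+338/2.4),.038))
im=cv2.imread("pics/w8.png")[120:220,540:640]; cv2.imwrite("pics/w8z.png",cv2.resize(im,None,fx=5,fy=5,interpolation=2))
```

```text
mark [(array([368.4, 157.3]), 0.58, array([0.5474, 0.0133, 0.038 ]))]
drill_tip [(array([585.1, 161.2]), 0.89, array([0.6718, 0.0185, 0.044 ]))]
[0.54808413 0.01122661 0.038     ]
```

View pics/w8z.png

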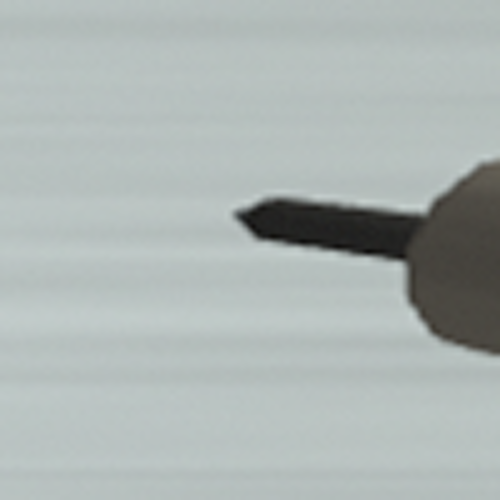

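>>> {"fn": "send_rows", "kwargs": {
  "moves": "0 0 0 -0.005 0;0 0 0 -0.005 0;0 0 0 -0.005 0;0 0 0 -0.005 0;0 0 -0.0165 0 0;0 0 -0.0165 0 0;0 0 -0.0165 0 0;0 0 -0.0165 0 0;0 0 -0.0165 0 0;0 0 -0.0165 0 0"
}}

```text
time: 20.35
tool_pos: [0.5218, -0.0637, 0.146]
ee_rot: [-1.57, 0.0, 0.054]
wrist_force: [0.2, -0.4, -0.2]
width: 0.0472
```

>>> {"fn": "send_rows", "kwargs": {
  "moves": "0 -0.0083 0 0.0075 0;0 -0.0083 0 0.0075 0;0 -0.0083 0 0.0075 0;0 -0.0083 0 0.0075 0;0 -0.0083 0 0.0075 0;0 -0.0083 0 0.0075 0;0 -0.0083 0 0.0075 0;0 -0.0083 0 0.0075 0;0 -0.0083 0 0.0075 0;0 -0.0083 0 0.0075 0"
}}

```text
time: 21.18
tool_pos: [0.4342, 0.0073, 0.1455]
ee_rot: [-1.571, -0.0, 0.054]
wrist_force: [0.0, -0.9, -0.4]
width: 0.047
```

>>> {"fn": "send_rows", "kwargs": {
  "moves": "0 0 0 0 -7;0 0 0 0 -7;0 0 0 0 -7;0 0 0 0 -7;0 0 0 0 -7;0 0 0 0 -7;0 0 0 0 -7;0 0 0 0 -7;0 0 0 0 -7;0 0 0 0 -7"
}}

```text
time: 22.02
tool_pos: [0.4347, 0.007, 0.1456]
ee_rot: [-1.571, -0.0, 1.281]
wrist_force: [-0.5, 0.1, 0.8]
width: 0.0471
```

>>> {"fn": "send_rows", "kwargs": {
  "moves": "0 0 0 0 -7;0 0 0 0 -7;0 0 0 0 -6;0 0 0 0 0;0 0 0 0 0;0 0 0 0 0;0 0 0 0 0;0 0 0 0 0;0 0 0 0 0;0 0 0 0 0"
}}

```text
time: 22.85
tool_pos: [0.4351, 0.0066, 0.1454]
ee_rot: [-1.571, -0.0, 1.624]
wrist_force: [0.9, 0.5, -0.3]
width: 0.0469
```

Run:
```python
from h import *
o=robot.get_obs();print(o["tool_pos"],o["ee_rot"],o["joint_positions"])
p=imaging.snapshot("wrist"); save(p,"w9")
for t,z in (("mark",.038),("drill_tip",.044)):
  d=imaging.landmark_of(p,t); print(t,[(np.round(e["centre"],1),round(e["conf"],2),np.round(atz(p,e["centre"],z),4)) for e in d])
```

```text
[0.43508501 0.00658745 0.1454429 ] [-1.57076047e+00 -1.08082733e-04  1.62386858e+00] [-1.15382065e-01 -1.43222404e-01  1.75264376e+00  1.00616082e-04
  1.53222477e+00 -1.73925453e+00]
mark [(array([313.4, 301.8]), 0.76, array([0.5451, 0.0089, 0.038 ])), (array([544.3,  41.9]), 0.68, array([0.2793, 0.1944, 0.038 ])), (array([127.8,  72.1]), 0.63, array([ 0.3232, -0.1662,  0.038 ]))]
drill_tip []
```

View pics/w9.png

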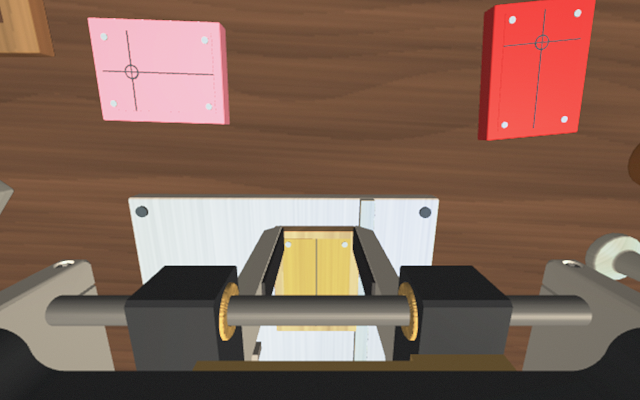

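>>> {"fn": "send_rows", "kwargs": {
  "moves": "0 -0.0014 0.0099 0 0;0 0 0.0099 0 0;0 0 0.0099 0 0;0 0 0.0099 0 0;0 0 0.0099 0 0;0 0 0.0099 0 0;0 0 0.0099 0 0;0 0 0.0099 0 0;0 0 0.0099 0 0;0 0 0.0099 0 0"
}}

```text
time: 23.83
tool_pos: [0.4352, 0.0052, 0.0455]
ee_rot: [-1.571, -0.0, 1.624]
wrist_force: [-0.1, -0.6, -0.2]
width: 0.0468
```

>>> {"fn": "send_rows", "kwargs": {
  "moves": "0 0 0 -0.0025 0;0 0 0 -0.0025 0;0 0 0 -0.0025 0;0 0 0 -0.0025 0;0 0 0 -0.0025 0;0 0 0 -0.0025 0;0 0 0 -0.0025 0;0 0 0 -0.0025 0;0 0 0 -0.0025 0;0 0 0 -0.0025 0"
}}

```text
time: 24.67
tool_pos: [0.4597, 0.0064, 0.0464]
ee_rot: [-1.569, 0.0, 1.624]
wrist_force: [-4.6, -1.5, 2.5]
width: 0.0472
```

Run:
```python
from h import *
o=robot.get_obs();print(o["tool_pos"],o["ee_rot"],o["wrist_force"])
p=imaging.snapshot("side"); save(p,"s10")
im=cv2.imread("pics/s10.png")[130:300,270:450]; cv2.imwrite("pics/s10z.png",cv2.resize(im,None,fx=3.5,fy=3.5,interpolation=2))
```

```text
[0.45965497 0.00639995 0.04640691] [-1.56909143e+00  1.67499452e-04  1.62427181e+00] [-4.55788993 -1.46266305  2.46253965]
```

View pics/s10z.png

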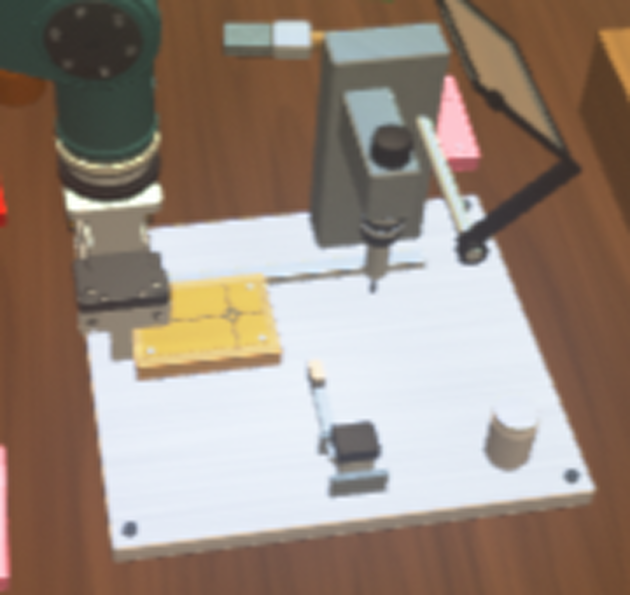

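>>> {"fn": "send_rows", "kwargs": {
  "moves": "0 0 0 -0.004 0;0 0 0 -0.004 0;0 0 0 -0.004 0;0 0 0 -0.004 0;0 0 0 -0.004 0;0 0 0 -0.004 0;0 0 0 -0.004 0;0 0 0 -0.004 0;0 0 0 -0.004 0;0 0 0 -0.004 0"
}}

```text
time: 25.55
tool_pos: [0.5005, 0.0088, 0.0463]
ee_rot: [-1.571, -0.0, 1.624]
wrist_force: [-1.6, -0.4, -0.7]
width: 0.047
```

>>> {"fn": "send_rows", "kwargs": {
  "moves": "0 0 0 -0.004 0;0 0 0 -0.004 0;0 0 0 -0.004 0;0 0 0 -0.004 0;0 0 0 -0.004 0;0 0 0 -0.004 0;0 0 0 -0.004 0;0 0 0 -0.004 0;0 0 0 -0.004 0;0 0 0 -0.004 0"
}}

```text
time: 26.38
tool_pos: [0.5404, 0.0108, 0.0464]
ee_rot: [-1.571, -0.0, 1.624]
wrist_force: [-1.8, -0.6, 0.0]
width: 0.0469
```

>>> {"fn": "send_rows", "kwargs": {
  "moves": "0 0 0 -0.004 0;0 0 0 -0.004 0;0 0 0 -0.004 0;0 0 0 -0.003 0;0 0 0 -0.003 0;0 0 0 -0.002 0;0 0 0 -0.002 0;0 0 0 -0.002 0;0 0 0 0 0;0 0 0 0 0"
}}

```text
time: 27.22
tool_pos: [0.5645, 0.0122, 0.0467]
ee_rot: [-1.572, -0.0, 1.624]
wrist_force: [0.1, -0.4, -0.7]
width: 0.047
```

Run:
```python
from h import *
o=robot.get_obs();print(o["tool_pos"],o["ee_rot"],o["wrist_force"])
p=imaging.snapshot("side"); save(p,"s11")
for t,z in (("mark",.038),("drill_tip",.044)):
  d=imaging.landmark_of(p,t); print(t,[(np.round(e["centre"],1),round(e["conf"],2),np.round(atz(p,e["centre"],z),4)) for e in d])
im=cv2.imread("pics/s11.png")[165:275,290:430]; cv2.imwrite("pics/s11z.png",cv2.resize(im,None,fx=5,fy=5,interpolation=2))
t=imaging.snapshot("wrist"); save(t,"w11")
```

```text
[0.564511   0.01221452 0.04667491] [-1.57205354e+00 -2.59410735e-04  1.62440935e+00] [ 0.10931771 -0.36023876 -0.65993813]
mark [(array([246.6, 184.4]), 0.74, array([0.2904, 0.1859, 0.038 ])), (array([228.9, 147.8]), 0.64, array([0.2222, 0.3777, 0.038 ])), (array([369.6, 212.8]), 0.63, array([0.6566, 0.0289, 0.038 ])), (array([254.7, 283.4]), 0.58, array([ 0.3247, -0.1851,  0.038 ])), (array([391.2, 155.3]), 0.55, array([0.7737, 0.2835, 0.038 ]))]
drill_tip [(array([375.5, 213.6]), 0.9, array([0.6719, 0.0187, 0.044 ]))]
```

View pics/s11z.png

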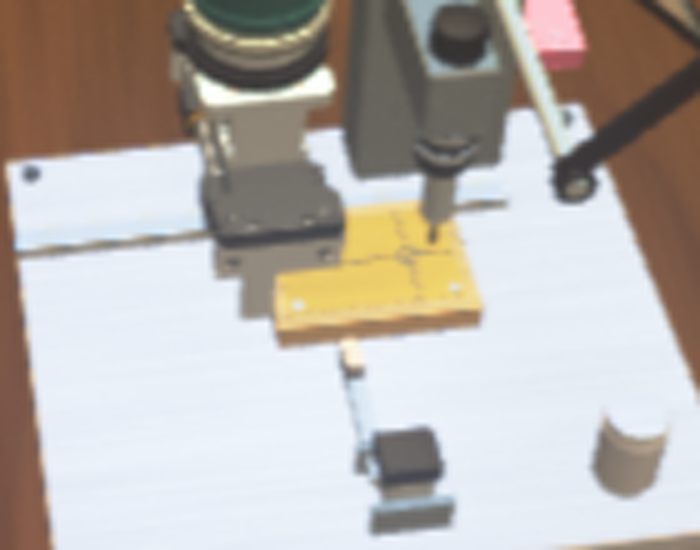

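View pics/w11.png

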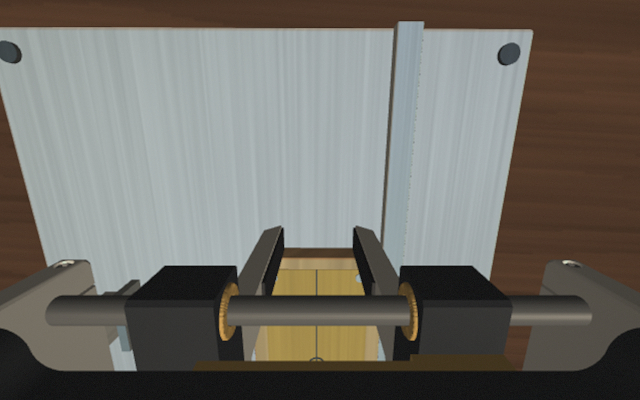

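Run:
```python
from h import *
p=imaging.snapshot("side")
a=atz(p,(290+405/5-.4,165+256/5-.4),.038); b=atz(p,(290+432/5-.4,165+241/5-.4),.044); d=b-a
c,s=np.cos(.053),np.sin(.053); print(a,b,c*d[0]+s*d[1],-s*d[0]+c*d[1])
```

```text
[0.65755363 0.01682958 0.038     ] [0.67388925 0.02172838 0.044     ] 0.016572195277300136 0.004026538389488693
```

>>> {"fn": "send_rows", "kwargs": {
  "moves": "0 0 0 -0.003 0;0 0 0 -0.003 0;0 0 0 -0.002 0;0 0 0 -0.002 0;0 0 0 -0.001 0;0 0 0 -0.001 0;0 0 0 -0.001 0;0 0 0 0 0;0 0 0 0 0;0 0 0 0 0"
}}

```text
time: 28.3
tool_pos: [0.5772, 0.0128, 0.0464]
ee_rot: [-1.571, -0.0, 1.624]
wrist_force: [-2.8, -0.6, 2.7]
width: 0.0471
```

Run:
```python
from h import *
o=robot.get_obs();print(o["tool_pos"],o["ee_rot"],o["wrist_force"])
p=imaging.snapshot("side"); save(p,"s12")
im=cv2.imread("pics/s12.png")[185:245,330:410]; cv2.imwrite("pics/s12z.png",cv2.resize(im,None,fx=9,fy=9,interpolation=2))
```

```text
[0.57717859 0.01276032 0.04644103] [-1.57136086e+00 -1.94678474e-05  1.62427851e+00] [-2.78149514 -0.60263831  2.72522586]
```

View pics/s12z.png

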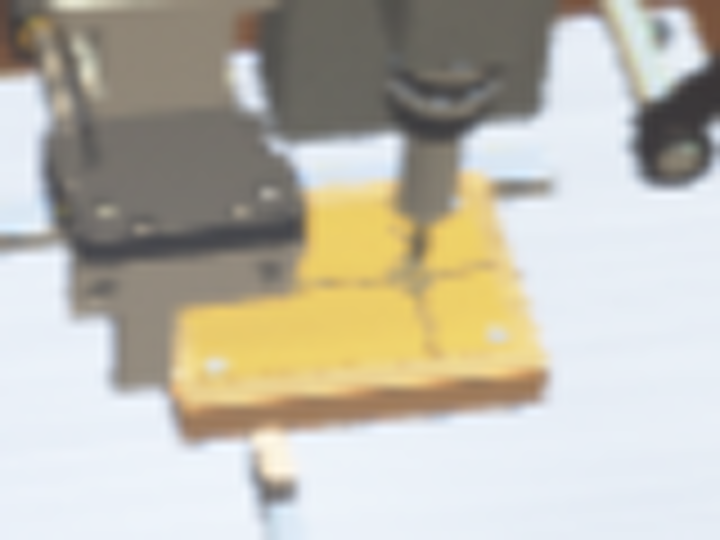

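>>> {"fn": "send_rows", "kwargs": {
  "moves": "0 0 0 0.005 0;0 0 0 0.005 0;0 0 0 0.005 0;0 0 0 0.005 0;0 0 -0.0255 0 0;0 0 -0.0255 0 0;0 0 -0.0255 0 0;0 0 -0.0255 0 0;0 0 -0.0255 0 0;0 0 -0.0255 0 0"
}}

```text
time: 29.18
tool_pos: [0.5565, 0.0118, 0.2008]
ee_rot: [-1.571, -0.0, 1.624]
wrist_force: [0.7, 0.2, 0.6]
width: 0.0472
```

>>> {"fn": "send_rows", "kwargs": {
  "moves": "0 -0.014 0 -0.0016 0;0 -0.014 0 -0.0016 0;0 -0.014 0 -0.0016 0;0 -0.014 0 -0.0016 0;0 -0.014 0 -0.0016 0;0 -0.014 0 -0.0016 0;0 -0.014 0 -0.0016 0;0 -0.014 0 -0.0016 0;0 -0.014 0 -0.0016 0;0 -0.014 0 -0.0016 0"
}}

```text
time: 30.02
tool_pos: [0.5807, -0.1288, 0.1993]
ee_rot: [-1.571, -0.0, 1.624]
wrist_force: [1.0, 0.9, 0.1]
width: 0.0466
```

>>> {"fn": "send_rows", "kwargs": {
  "moves": "0 0 0 0 7;0 0 0 0 7;0 0 0 0 7;0 0 0 0 7;0 0 0 0 7;0 0 0 0 7;0 0 0 0 7;0 0 0 0 7;0 0 0 0 7;0 0 0 0 7"
}}

```text
time: 30.85
tool_pos: [0.5807, -0.128, 0.1995]
ee_rot: [-1.571, -0.0, 0.397]
wrist_force: [0.7, 0.4, 0.6]
width: 0.0469
```

>>> {"fn": "send_rows", "kwargs": {
  "moves": "0 0 0 0 7;0 0 0 0 7;0 0 0 0 6;0 0 0 0 0;0 0 0 0 0;0 0 0 0 0;0 0 0 0 0;0 0 0 0 0;0 0 0 0 0;0 0 0 0 0"
}}

```text
time: 31.68
tool_pos: [0.5805, -0.1272, 0.1994]
ee_rot: [-1.571, 0.0, 0.054]
wrist_force: [0.3, -0.2, -0.3]
width: 0.0468
```

Run:
```python
from h import *
o=robot.get_obs();print(o["tool_pos"],o["ee_rot"],o["wrist_force"])
p=imaging.snapshot("wrist"); save(p,"w13")
for t,z in (("mark",.038),("drill_tip",.044)):
  d=imaging.landmark_of(p,t); print(t,[(np.round(e["centre"],1),round(e["conf"],2),np.round(atz(p,e["centre"],z),4)) for e in d])
```

```text
[ 0.58045974 -0.12723576  0.19944416] [-1.57070098e+00  2.74608035e-05  5.40011376e-02] [ 0.29255726 -0.16821159 -0.28040993]
mark [(array([411.6,  61.9]), 0.81, array([0.6704, 0.0193, 0.038 ])), (array([385.2,  64.9]), 0.67, array([0.643 , 0.0149, 0.038 ])), (array([326. ,  18.7]), 0.58, array([0.578 , 0.0543, 0.038 ])), (array([111.8, 217.6]), 0.56, array([ 0.3335, -0.1716,  0.038 ]))]
drill_tip [(array([414.3,  58.9]), 0.57, array([0.671 , 0.0209, 0.044 ])), (array([325.7,  20.1]), 0.51, array([0.5778, 0.0511, 0.044 ]))]
```

View pics/w13.png

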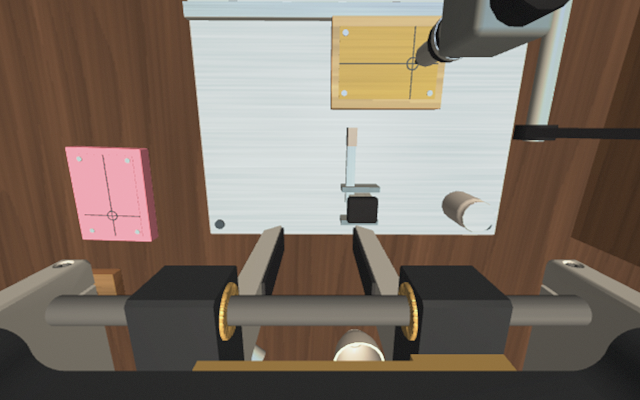

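Run:
```python
import cv2
im=cv2.imread("pics/w13.png")[30:100,370:460]; cv2.imwrite("pics/w13z.png",cv2.resize(im,None,fx=8,fy=8,interpolation=2))
```

```text
(no output)
```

View pics/w13z.png

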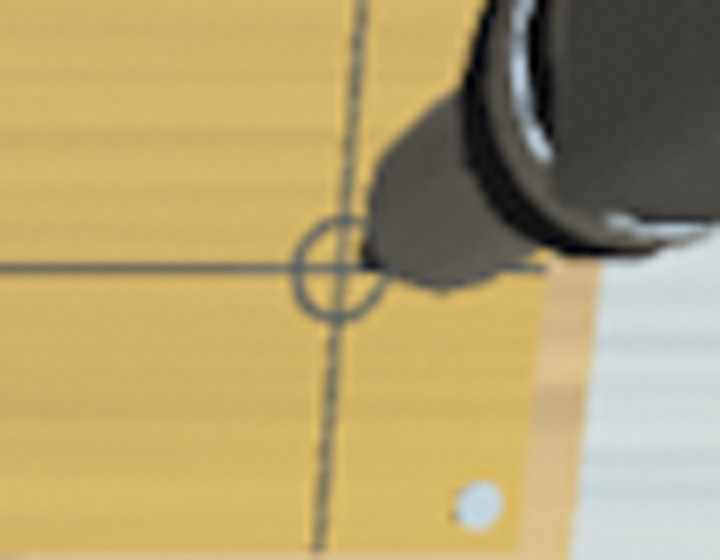

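Run:
```python
from h import *
p=imaging.snapshot("wrist")
f=lambda u,v:(370+(u+.5)/8-.5,30+(v+.5)/8-.5)
a=atz(p,f(340,268),.038); b=atz(p,f(364,263),.044); d=b-a
c,s=np.cos(.0535),np.sin(.0535); print(a,b,c*d[0]+s*d[1],-s*d[0]+c*d[1], ray(p,(0,0))[0])
# board corner fit for yaw: rear-left, rear-right, front-right of top
g=[((331,16),(-.06,.045,.038)),((332,105),(-.06,-.045,.038)),((441,105),(.06,-.045,.038)),(f(340,268),(.025,0,.038))]
print(fit([(p,u,L,1) for u,L in g],[.64,.016,.05]))
```

```text
[0.67105488 0.01820505 0.038     ] [0.67228913 0.0176375  0.044     ] 0.0012021319180313523 -0.0006327412231782735 [ 0.57591004 -0.05297023  0.35990674]
(array([0.6460039 , 0.01754844, 0.07634712]), array([[-0.17158123, -0.93865674],
       [-0.42111022,  3.50966841],
       [ 0.60540006,  1.11652003],
       [ 0.04984811, -1.30414039]]))
```

Run:
```python
from h import *
p=imaging.snapshot("side"); save(p,"s14")
im=cv2.imread("pics/s14.png")[180:250,330:420]; cv2.imwrite("pics/s14z.png",cv2.resize(im,None,fx=8,fy=8,interpolation=2))
P=proj(p,[.673,.0177,.044]);M=proj(p,[.673,.0177,.038]);X=proj(p,[.678,.018,.038]);print(P,M,X)
```

```text
[375.94496794 213.83242097] [375.76546514 215.21422627] [377.43378595 215.02032275]
```

View pics/s14z.png

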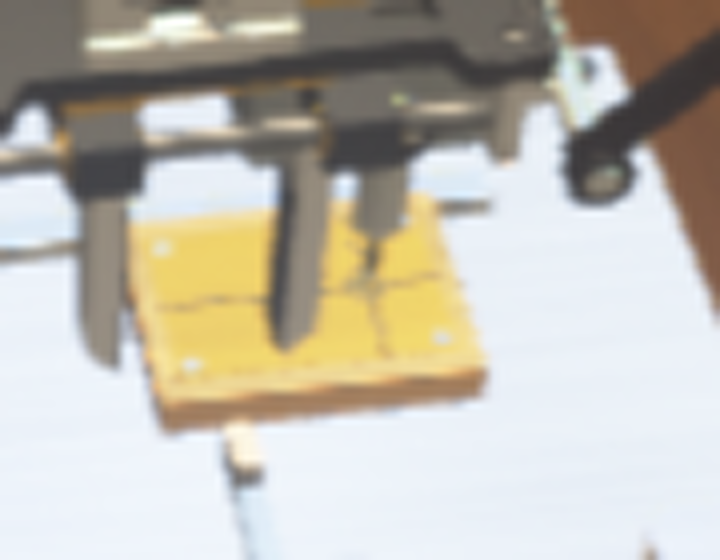

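View pics/s14.png

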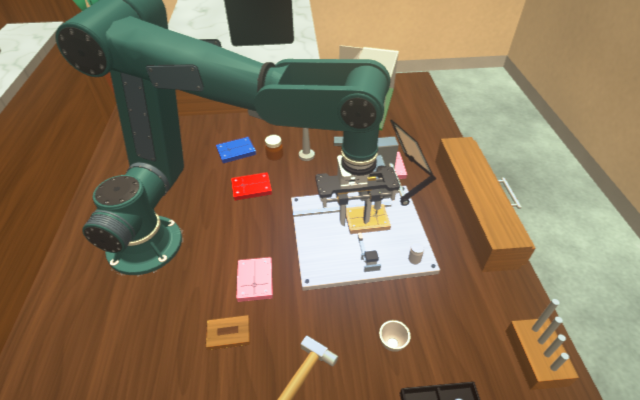

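Run:
```python
from h import *
print(robot.get_obs()["wrist_force"]); print(order.close_job())
```

```text
[ 0.08507803  0.29591585 -0.43385239]
the job is handed in; nothing more can be done
None
```

I pressed the latch cap with a peak of about 5.6 N, and the guard sprang up by itself with the gripper clear of it. Then I pushed the board sideways square against the fence and slid it forward along the fence until its mark was under the drill tip.

**Position:** The last wrist picture puts the tip about 1.2 mm ahead of the mark's centre and 0.6 mm to the side, so it is inside the 13 mm circle. The side picture showed about 0.3 mm. An estimate from the arm's position suggested 2.5–3 mm, so the checks differ by about 2 mm, but all are well inside the circle. I did not make a final 1 mm nudge.

**Squareness:** The scribed line and the fence run parallel in the last wrist picture. A rough fit of the board's corners gave about 1.3° of turn, with residuals up to 3.5 px, so I trusted the picture instead.

**Other checks:** The guard was still up in the last side picture, though I did not measure its angle. I saw nothing else on the bench moved, and the arm was touching nothing when I handed in at about 32 s.

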